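# Load the trap cartridge and shut its retaining gate

## Robot

A 6-joint arm with a two-finger parallel gripper is mounted at the origin on the work surface. World frame = base frame: x ahead of the robot, y to its left, z up, the work surface at z = 0. Lengths are in m, angles in rad, forces in N, time in s.
With the tool pointing down it reaches from about 0.3 to 0.95 m from the base axis. Payload 3.1 kg.
Tool frame: the origin (TCP) lies between the finger pads; the fingertips stand 8 mm ahead of it and the grasp point (between the pads) lies 11 mm behind it (env.tip_extent is the z of the fingertips in the tool frame, in m); z points along the fingers, y is the line along which they close (so a half turn about z gives the same grasp; the last joint's range is limited). The gripper opens to 85 mm and grips with 20 to 120 N. Pads are 22 mm wide; open, the fingers measure 114 mm over their backs; the gripper's body (76 mm by 85 mm) begins 54 mm behind the grasp point. The pads swing forward as they close: fully open they stand 13 mm farther back than shut.
Start: joints at [1.169, 0.308, 1.634, -0, 1.2, -0.07], TCP at [0.204, 0.591, 0.239] pointing down, gripper open.
Joint ranges: [-3.06, 3.06], [-0.79, 1.96], [0.05, 2.63], [-1.19, 4.34], [0.05, 2.64], [-2.94, 2.94]. Speed limits (rad/s): [2.79, 2.79, 3.14, 3.14, 3.14, 3.14].

## Interface

Orientations are given as a rotation vector (axis times angle).
In Python, from plant import env gives the robot as it stands.
- The arm moves only by the tool arm_command, never from a script. Its argument "motion" is a list of rows, each an object of numbers: "x", "y", "z": the shift along the tool's x, y, z in cm; "yaw": the turn about the tool's z in degrees; "claw": the closure, from 0 (fully open) to 1 (shut). A call has 1 to 5 rows; each row shifts and turns the commanded pose from where the row before left it, along the tool's axes as they then stand; what a row does not reach is not made up. A row lasts 1/12 s, in which the tool goes at most 41.7 mm and 7.16 degrees, less where a joint would pass 70% of its speed; a pose out of reach is approached as far as the arm can. A call with a gripper value outside its range is refused whole. The fingers move at their own pace and stop on an object; "newtons" is the grip in N (left out, the last holds). Time passes only in rows, so rows that do not move let the fingers close. It gives the time, the measured TCP pose, the force, the opening and the grip force at its end, in the units of the state.
- env.get_state(): the state, without advancing time (a new reading comes with each control period).
- env.camera(name): name is "scene" or "top"; returns a dict with "color" (400x640x3 uint8, blue, green, red), "z_map" (400x640 float32, m along the optical axis (not along the pixel's ray), 0 where there is no reading), "mtx" (3x3 intrinsics, pixels), "T" (4x4, takes a point from camera to world coordinates). Camera axes: x right, y down, z forward; pixel columns grow to the right and rows downward; lengths in m; the calibration is good to about 2 mm. A picture is of the moment at which its call begins.
- env.finish_job(): hands the job in; it is judged then, once.
The state is a dict: "time_s": time; "q": joint angles; "joint_vel": joint speeds; "joint_efforts": joint torques, N m; "eef_pos": TCP position; "orientation": TCP orientation; "ft_force": force on the tool from outside, world axes, zero at the start; "wrist_torque": the same for the moment, N m; "opening": opening from 0.0 (shut) to 1.0 (fully open); "grip_force": force on a finger pad.
Only numpy, scipy, OpenCV 4.12 (cv2) and the standard library are available. Lean on these libraries where they do the work, as an engineer would, in place of code of your own. Each camera call takes 0.05 s, during which the arm holds its last target. There are 200 camera calls.

## Task

On the bench stands a gas analyser's trap holder, a white block on a blue base plate with a round well under a forked dark steel gate. Slide the gate fully open by its black knob, lower the small necked cartridge (the perforated can with the narrow body and a stem on top) upright into the well until it rests on the bottom, then slide the gate back fully home so that its fork straddles the stem. Leave the wide necked can and the plain can where they stand.

Things in the scene. Friction and masses are not known exactly. Their poses are not given: they have to be found in the camera images.
- cartridge: The part to load: loose steel can with small black perforations, body 50 mm diameter and 45 mm high with a 4 mm bevelled foot, and on top a bare round metal stem 22 mm diameter, 60 mm long (105 mm overall), about 0.3 kg. Grip it by the stem. It stands upright on the bench; origin at the centre of its underside, z up along the stem.
- wide_can: Bystander: same look and same stem, but body 74 mm diameter, 45 mm high (105 mm overall); too wide for the well. Origin at the centre of its underside.
- plain_can: Bystander: plain smooth steel cylinder without a stem, 42 mm diameter, 100 mm tall, with a grey band near its top. Origin at the centre of its underside.
- well (a point): Centre of the well's flat floor, 17 mm above the bench, in the fixed holder (150 x 260 mm). z up; y along the gate's track, the way it opens. Round well, 60 mm diameter, 48 mm deep; mouth chamfered 6 mm to 72 mm at the white block's top, 65 mm above the bench. Rails beside the gate rise to 74 mm. A seated cartridge's body ends 3 mm below the block's top, its stem at 122 mm above the bench.
- gate (a joint): Gate position along the well's y: 0 m fully home, 0.08 m fully open (stops at both). Dark steel plate 90 mm wide, 5 thick, top 72 mm above the bench, with a fork: 36 mm slot between two prongs. Home, the prong tips lie 25 mm past the well's axis, the slot's root 20 mm before it; fully open, the tips are 55 mm clear of it. About 2 N friction, no spring; stays put. Starts 0 to 25 mm open.
- gate_knob (a point): Grip point on the gate's upright black knob, a round post 22 mm diameter rising 45 mm above the gate plate (72 to 117 mm above the bench). This point is on its axis, 17 mm below its top, 100 mm above the bench. It moves with the gate and lies 85 mm plus the gate's joint value from the well's axis, along the well's y.
Things that resemble listed ones, but are neither listed nor needed, are in the scene too. Leave any green look-alike of the cartridge alone.

How it is judged:
On the way, in this order (a step that is already met when the one before it is completed fails the run):
1. the gate is slid open (more than 60 mm) (value of joint gate above 0.06 m), for 0.1 s.
2. the cartridge stands in the well, on its floor, while the gate is open (horizontal distance between cartridge and well below 0.012 m and z of cartridge in the frame of well below 0.006 m and angle between cartridge's own z axis and vertical below 0.17 rad and value of joint gate above 0.05 m), for 0.2 s.
At the end, for the whole second after the job is handed in: The gate is home to within 10 mm of its closed stop, and the small necked cartridge stands at rest in the well: its foot within 6 mm of the well's floor and 12 mm of its axis, tilted less than 10 degrees (value of joint gate below 0.01 m and horizontal distance between cartridge and well below 0.012 m and z of cartridge in the frame of well below 0.006 m and angle between cartridge's own z axis and vertical below 0.17 rad and linear speed of cartridge below 0.02 m/s); the robot touches nothing.
It fails at once if the wide necked can is moved from its place (more than 40 mm) (distance of wide_can from where it was at the start of the episode above 0.04 m).
It fails at once if the plain can is moved from its place (more than 40 mm) (distance of plain_can from where it was at the start of the episode above 0.04 m).
It also fails if it takes over 64 s, if anything falls off the work surface, if the arm or the gripper's body presses on something with over 40 N, if the wrist force passes 120 N, or if a joint passes its speed limit or range.

## Working session

There is one attempt and no reset: what is moved stays moved. The work goes in short steps, Python scripts to look and compute and a tool call to move; the robot and the scene stay as the last step left them, time stands still between calls to the robot, and variables do not carry over. Pictures are saved under pics/ and viewed, at most 10 in all, crops included, and the job is handed in when it is done.

Besides the shell and the picture viewer there is one more tool, called after "Call:" by a JSON object that holds its "op" and its "data", one argument or row to a line. arm_command: Moves the arm, as the interface text tells. Its arguments: {"type":"object","properties":{"motion":{"type":"array"},"newtons":{"type":"number"}},"required":["motion"]}

```bash
mkdir -p pics; ls
python3 - <<'E'
from plant import env
import cv2,numpy as np
for n in("scene","top"):
    c=env.camera(n); cv2.imwrite(f"pics/{n}0.png",c["color"]); np.savez(f"{n}0.npz",**c)
    print(n,c["mtx"].tolist(),c["T"].round(3).tolist())
s=env.get_state();print({k:np.round(v,3) for k,v in s.items()},env.tip_extent)
E
```

```text
pics
scene [[420.83813156698415, 0.0, 326.3710416790825], [0.0, 420.83813156698415, 208.08766318411256], [0.0, 0.0, 1.0]] [[-0.049, 0.641, -0.766, 1.148], [0.999, 0.035, -0.035, -0.042], [0.004, -0.767, -0.642, 0.6], [0.0, 0.0, 0.0, 1.0]]
top [[414.55232033339985, 0.0, 316.8588969558332], [0.0, 414.55232033339985, 203.42372893524785], [0.0, 0.0, 1.0]] [[-0.018, -0.994, 0.105, 0.446], [-1.0, 0.019, 0.009, -0.065], [-0.011, -0.105, -0.994, 0.905], [0.0, 0.0, 0.0, 1.0]]
{'time_s': np.float64(0.1), 'q': array([ 1.169,  0.309,  1.635, -0.   ,  1.2  , -0.07 ]), 'joint_vel': array([-0.   , -0.002, -0.001, -0.002, -0.001, -0.001]), 'joint_efforts': array([-1.0000e-03, -4.1641e+01, -2.7764e+01, -0.0000e+00,  4.0000e-03,
       -0.0000e+00]), 'eef_pos': array([0.203, 0.59 , 0.238]), 'orientation': array([-5.190e-01, -3.098e+00,  3.000e-03]), 'ft_force': array([-0.025, -0.84 , -0.918]), 'wrist_torque': array([0.04 , 0.   , 0.016]), 'grip_force': np.float64(0.0), 'opening': np.float64(1.001)} 0.008
```

View pics/scene0.png

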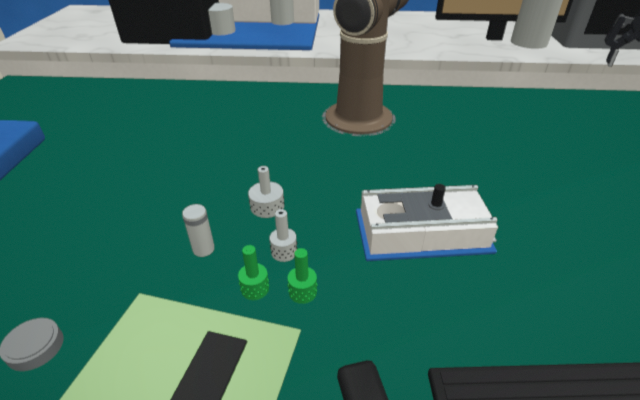

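View pics/top0.png

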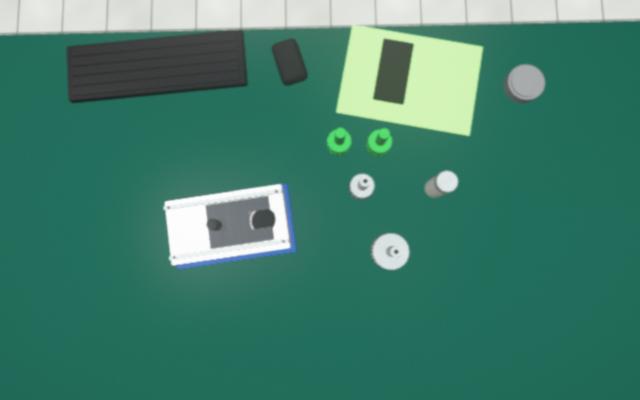

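The scene shows the holder at (428,220) with its gate opening to the right. The cartridge is at (283,235), the wide can at (266,200), the plain can at (199,230) and the green look-alikes at (253,275) and (302,275). In the top view the knob is at (214,225), the well at about (262,219), the cartridge at (362,187) and the wide can at (391,252).

```bash
cat > h.py <<'E'
import cv2,numpy as np
from plant import env
def ray(c,uv,z):
    "pixels (N,2) onto the plane at height z"
    uv=np.atleast_2d(np.float64(uv)); T=c["T"]
    d=np.c_[uv,np.ones(len(uv))]@np.linalg.inv(c["mtx"]).T@T[:3,:3].T
    return T[:3,3]+d*((z-T[2,3])/d[:,2])[:,None]
def cloud(c):
    h,w=c["z_map"].shape; v,u=np.mgrid[:h,:w]
    p=np.stack([u,v,np.ones_like(u)],-1)@np.linalg.inv(c["mtx"]).T*c["z_map"][...,None]
    return p@c["T"][:3,:3].T+c["T"][:3,3]
E
python3 - <<'E'
from h import *
t=dict(np.load("top0.npz")); s=dict(np.load("scene0.npz"))
P=cloud(t); Z=P[...,2]
for n,(u0,v0,u1,v1) in dict(holder=(155,175,305,275),cart=(345,168,382,203),wide=(368,228,414,275),plain=(420,165,462,205)).items():
    z=Z[v0:v1,u0:u1]; p=P[v0:v1,u0:u1].reshape(-1,3)
    print(n,"zmax",np.percentile(z,[50,90,99,100]).round(3))
    if n=="holder":
        q=p[(p[:,2]>.055)&(p[:,2]<.085)]; print(cv2.minAreaRect(q[:,:2].astype(np.float32)))
        q=p[p[:,2]>.1]; print("knob",len(q),q.mean(0))
    else:
        q=p[p[:,2]>(.09)]; print("top",len(q),q.mean(0) if len(q) else 0)
        q=p[(p[:,2]>.035)&(p[:,2]<.055)]; print("body",len(q),cv2.minEnclosingCircle(q[:,:2].astype(np.float32)) if len(q) else 0)
a=cv2.resize(t["color"][180:270,160:300],None,fx=5,fy=5,interpolation=cv2.INTER_CUBIC)
cv2.imwrite("pics/crop0.png",a)
E
```

```text
holder zmax [0.019 0.075 0.117 0.905]
((0.4954506754875183, 0.12728960812091827), (0.13005542755126953, 0.24032308161258698), 7.436454772949219)
knob 195 [0.47513946 0.06479539 0.41169538]
cart zmax [0.003 0.07  0.109 0.905]
top 113 [ 0.56572064 -0.14707938  0.14098928]
body 321 ((0.5717722177505493, -0.15075019001960754), 0.025745268911123276)
wide zmax [0.021 0.049 0.108 0.905]
top 120 [ 0.43608196 -0.19587155  0.15903571]
body 902 ((0.43489864468574524, -0.20588581264019012), 0.03769279271364212)
plain zmax [0.003 0.102 0.104 0.905]
top 397 [ 0.56583368 -0.30444004  0.12117291]
body 59 ((0.5684272050857544, -0.308694064617157), 0.020233184099197388)
```

View pics/crop0.png

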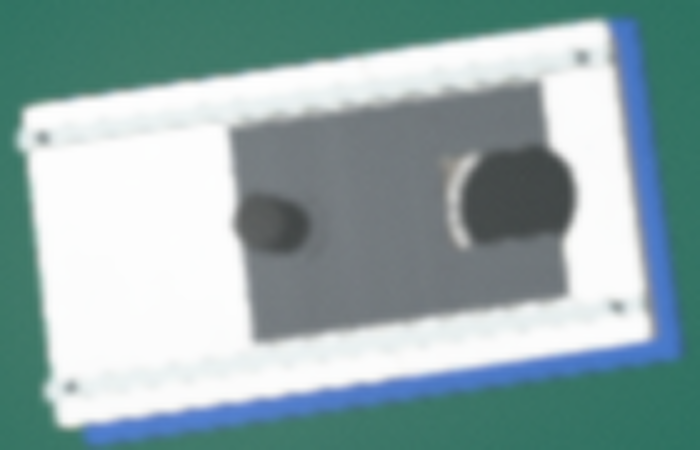

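The crop shows the gate plate partly open, with the knob top at crop (268,222) and the well's dark interior visible through the fork at about (520,195). I'll measure the knob, the stems and the holder's axis next.

```bash
cat >> h.py <<'E'
from scipy.spatial.transform import Rotation as R
def go(p,ang=None):
    "shift (cm, tool axes) and yaw (deg) taking the TCP to p, tool y at heading ang (deg, mod 180); shift is in the present axes"
    s=env.get_state(); M=R.from_rotvec(s["orientation"]).as_matrix()
    h=np.degrees(np.arctan2(M[1,1],M[0,1]))
    out=dict(shift=(M.T@(np.array(p)-s["eef_pos"])*100).round(2),head=h.round(2),tilt=M[:,2].round(3))
    if ang is not None: out["yaw"]=round((h-ang+90)%180-90,2)
    return out
def blob(c,box,z0,z1):
    u0,v0,u1,v1=box; p=cloud(c)[v0:v1,u0:u1].reshape(-1,3); q=p[(p[:,2]>z0)&(p[:,2]<z1)]
    return q
E
python3 - <<'E'
from h import *
t=dict(np.load("top0.npz")); s=dict(np.load("scene0.npz"))
def rc(q): (c,r)=cv2.minEnclosingCircle(q[:,:2].astype(np.float32)); return len(q),q.mean(0).round(4),np.round(c,4),round(r,4)
print("knob top",rc(blob(t,(190,200,235,250),.112,.125)))
print("cart top",rc(blob(t,(345,168,382,203),.1,.125)))
print("knob sc",rc(blob(s,(425,178,452,212),.112,.125)))
print("cart sc",rc(blob(s,(270,205,296,235),.1,.125)))
print("green tops t",rc(blob(t,(325,120,355,160),.1,.13)),rc(blob(t,(365,120,398,160),.1,.13)))
q=blob(t,(240,195,290,245),-.05,.04); print("floor",rc(q),q[:,2].min(),np.median(q[:,2]))
from h import go
print(go([.475,.065,.16],97.4))
E
```

```text
knob top (104, array([0.4929, 0.1437, 0.1184]), array([0.4931, 0.1444]), 0.0109)
cart top (99, array([ 0.572 , -0.1511,  0.1067]), array([ 0.5726, -0.1514]), 0.011)
knob sc (77, array([0.4973, 0.1444, 0.1146]), array([0.4968, 0.1436]), 0.0119)
cart sc (82, array([ 0.5766, -0.1506,  0.1031]), array([ 0.5755, -0.151 ]), 0.011)
green tops t (97, array([ 0.6688, -0.1057,  0.1064]), array([ 0.6695, -0.1056]), 0.011) (96, array([ 0.6656, -0.1914,  0.1065]), array([ 0.6664, -0.1915]), 0.0109)
floor (616, array([0.5129, 0.0462, 0.018 ]), array([0.5107, 0.0314]), 0.0573) -0.0011250848899391208 0.01841868349351561
{'shift': array([-42.8 , -40.79,   7.9 ]), 'head': np.float64(70.99), 'tilt': array([-0.001, -0.002, -1.   ]), 'yaw': np.float64(-26.41)}
```

Call:
{"op": "arm_command", "data": {
  "motion": [
    {"yaw":-6.6},
    {"yaw":-6.6},
    {"yaw":-6.6},
    {"yaw":-6.6},
    {"x":-1.4,"y":-3}
  ]
}}

```text
schema error: expected keys x, y, z, yaw, claw
```

Call:
{"op": "arm_command", "data": {
  "motion": [
    {"x":-1.4,"y":-3},
    {"x":-1.4,"y":-3},
    {"x":-1.4,"y":-3},
    {"x":-1.4,"y":-3},
    {"x":-1.4,"y":-3}
  ]
}}

```text
schema error: expected keys x, y, z, yaw, claw
```

Call:
{"op": "arm_command", "data": {
  "motion": [
    {"x":-1.4,"y":-3},
    {"x":-1.4,"y":-3},
    {"x":-1.4,"y":-3},
    {"x":-1.4,"y":-3},
    {"x":-1.4,"y":-3}
  ]
}}

```text
schema error: expected keys x, y, z, yaw, claw
```

Call:
{"op": "arm_command", "data": {
  "motion": [
    {"x":-1.4,"y":-3},
    {"x":-1.4,"y":-3},
    {"x":-1.4,"y":-3},
    {"x":-1.4,"y":-3},
    {}
  ]
}}

```text
schema error: expected keys x, y, z, yaw, claw
```

```bash
python3 -c "
from h import *
print(go([.495,.144,.089],97.4),env.get_state()['eef_pos'])"
```

```text
{'shift': array([-42.11, -32.66,  14.98]), 'head': np.float64(70.99), 'tilt': array([-0.001, -0.002, -1.   ]), 'yaw': np.float64(-26.41)} [0.20333718 0.59022292 0.23814145]
```

All the keys are required in every row.

Call:
{"op": "arm_command", "data": {
  "motion": [
    {"x":0,"y":0,"z":0,"yaw":-6.6,"claw":0},
    {"x":0,"y":0,"z":0,"yaw":-6.6,"claw":0},
    {"x":0,"y":0,"z":0,"yaw":-6.6,"claw":0},
    {"x":0,"y":0,"z":0,"yaw":-6.6,"claw":0},
    {"x":-1.4,"y":-3,"z":0,"yaw":0,"claw":0}
  ]
}}

```text
time_s: 0.52
eef_pos: [0.2192, 0.5661, 0.2389]
orientation: [0.214, -3.133, -0.005]
ft_force: [0.6, 0.6, 1.5]
opening: 1.0
grip_force: 0.0
```

Call:
{"op": "arm_command", "data": {
  "motion": [
    {"x":-1.4,"y":-3,"z":0,"yaw":0,"claw":0},
    {"x":-1.4,"y":-3,"z":0,"yaw":0,"claw":0},
    {"x":-1.4,"y":-3,"z":0,"yaw":0,"claw":0},
    {"x":-1.4,"y":-3,"z":0,"yaw":0,"claw":0},
    {"x":-1.4,"y":-3,"z":0,"yaw":0,"claw":0}
  ]
}}

```text
time_s: 0.93
eef_pos: [0.3103, 0.4215, 0.2387]
orientation: [0.203, -3.134, 0.001]
ft_force: [0.6, 0.1, 0.8]
opening: 1.002
grip_force: 0.0
```

Call:
{"op": "arm_command", "data": {
  "motion": [
    {"x":-1.4,"y":-3,"z":0,"yaw":0,"claw":0},
    {"x":-1.4,"y":-3,"z":0,"yaw":0,"claw":0},
    {"x":-1.4,"y":-3,"z":0,"yaw":0,"claw":0},
    {"x":-1.4,"y":-3,"z":0,"yaw":0,"claw":0},
    {"x":-1.4,"y":-3,"z":0,"yaw":0,"claw":0}
  ]
}}

```text
time_s: 1.35
eef_pos: [0.399, 0.2818, 0.2389]
orientation: [0.203, -3.135, 0.0]
ft_force: [0.9, 1.1, 0.5]
opening: 1.004
grip_force: 0.0
```

Call:
{"op": "arm_command", "data": {
  "motion": [
    {"x":-1.4,"y":-3,"z":0,"yaw":0,"claw":0},
    {"x":-1.4,"y":-3,"z":0,"yaw":0,"claw":0},
    {"x":-1.4,"y":-3,"z":0,"yaw":0,"claw":0},
    {"x":-1.4,"y":-3,"z":0,"yaw":0,"claw":0},
    {"x":0,"y":0,"z":0,"yaw":0,"claw":0}
  ]
}}

```text
time_s: 1.77
eef_pos: [0.4723, 0.1673, 0.2392]
orientation: [-0.195, 3.134, -0.004]
ft_force: [0.5, -0.1, -0.4]
opening: 0.999
grip_force: 0.0
```

```bash
python3 -c "
from h import *
print(go([.495,.144,.089],97.4),env.get_state()['eef_pos'])"
```

```text
{'shift': array([-1.94, -2.55, 15.03]), 'head': np.float64(97.12), 'tilt': array([ 0.002, -0.003, -1.   ]), 'yaw': np.float64(-0.28)} [0.47232754 0.16725948 0.23918902]
```

Call:
{"op": "arm_command", "data": {
  "motion": [
    {"x":-1.9,"y":-2.6,"z":0,"yaw":-0.3,"claw":0},
    {"x":0,"y":0,"z":3,"yaw":0,"claw":0},
    {"x":0,"y":0,"z":3,"yaw":0,"claw":0},
    {"x":0,"y":0,"z":3,"yaw":0,"claw":0},
    {"x":0,"y":0,"z":2,"yaw":0,"claw":0}
  ]
}}

```text
time_s: 2.18
eef_pos: [0.4897, 0.1481, 0.1262]
orientation: [0.21, -3.13, 0.001]
ft_force: [-0.7, -0.0, 0.2]
opening: 0.999
grip_force: 0.0
```

Call:
{"op": "arm_command", "data": {
  "motion": [
    {"x":0,"y":0,"z":2,"yaw":0,"claw":0},
    {"x":0,"y":0,"z":1,"yaw":0,"claw":0},
    {"x":0,"y":0,"z":1,"yaw":0,"claw":0},
    {"x":0,"y":0,"z":0,"yaw":0,"claw":0},
    {"x":0,"y":0,"z":0,"yaw":0,"claw":0}
  ]
}}

```text
time_s: 2.6
eef_pos: [0.492, 0.1485, 0.0894]
orientation: [0.211, -3.134, -0.0]
ft_force: [0.8, -0.3, 0.2]
opening: 1.001
grip_force: 0.0
```

```bash
python3 -c "
from h import *
print(go([.495,.144,.089],97.4),env.get_state()['eef_pos'])"
```

```text
{'shift': array([-0.24, -0.49,  0.04]), 'head': np.float64(97.7), 'tilt': array([-0.,  0., -1.]), 'yaw': np.float64(0.3)} [0.49199794 0.14854727 0.08938525]
```

Call:
{"op": "arm_command", "data": {
  "motion": [
    {"x":-0.2,"y":-0.5,"z":0,"yaw":0.3,"claw":0},
    {"x":0,"y":0,"z":0,"yaw":0,"claw":0.5},
    {"x":0,"y":0,"z":0,"yaw":0,"claw":1},
    {"x":0,"y":0,"z":0,"yaw":0,"claw":1},
    {"x":0,"y":0,"z":0,"yaw":0,"claw":1}
  ],
  "newtons": 30
}}

```text
time_s: 3.02
eef_pos: [0.495, 0.1437, 0.0899]
orientation: [-0.202, 3.134, 0.0]
ft_force: [-0.1, -0.1, -0.4]
opening: 0.457
grip_force: 0.0
```

Call:
{"op": "arm_command", "data": {
  "motion": [
    {"x":0,"y":0,"z":0,"yaw":0,"claw":1},
    {"x":0,"y":0,"z":0,"yaw":0,"claw":1},
    {"x":0,"y":0,"z":0,"yaw":0,"claw":1}
  ]
}}

```text
time_s: 3.27
eef_pos: [0.4947, 0.1438, 0.0897]
orientation: [-0.202, 3.135, 0.0]
ft_force: [-1.2, 0.6, 3.4]
opening: 0.251
grip_force: 29.5
```

Call:
{"op": "arm_command", "data": {
  "motion": [
    {"x":0,"y":1,"z":0,"yaw":0,"claw":1},
    {"x":0,"y":1,"z":0,"yaw":0,"claw":1},
    {"x":0,"y":1,"z":0,"yaw":0,"claw":1},
    {"x":0,"y":1,"z":0,"yaw":0,"claw":1},
    {"x":0,"y":1,"z":0,"yaw":0,"claw":1}
  ]
}}

```text
time_s: 3.68
eef_pos: [0.4881, 0.1944, 0.0896]
orientation: [-0.203, 3.135, -0.001]
ft_force: [-1.3, -3.1, 5.7]
opening: 0.25
grip_force: 29.9
```

Call:
{"op": "arm_command", "data": {
  "motion": [
    {"x":0,"y":0.4,"z":0,"yaw":0,"claw":1},
    {"x":0,"y":0.4,"z":0,"yaw":0,"claw":1},
    {"x":0,"y":0.3,"z":0,"yaw":0,"claw":1}
  ]
}}

```text
time_s: 3.93
eef_pos: [0.4866, 0.2055, 0.0896]
orientation: [-0.205, 3.135, 0.0]
ft_force: [-0.6, -2.5, 5.5]
opening: 0.248
grip_force: 29.9
```

Call:
{"op": "arm_command", "data": {
  "motion": [
    {"x":0,"y":0.3,"z":0,"yaw":0,"claw":1},
    {"x":0,"y":0.2,"z":0,"yaw":0,"claw":1}
  ]
}}

```text
time_s: 4.1
eef_pos: [0.486, 0.2103, 0.0897]
orientation: [-0.204, 3.135, 0.0]
ft_force: [-1.6, -1.6, 5.6]
opening: 0.249
grip_force: 29.9
```

Call:
{"op": "arm_command", "data": {
  "motion": [
    {"x":0,"y":0.2,"z":0,"yaw":0,"claw":1},
    {"x":0,"y":0,"z":0,"yaw":0,"claw":1}
  ]
}}

```text
time_s: 4.27
eef_pos: [0.4857, 0.2125, 0.0896]
orientation: [-0.204, 3.135, 0.001]
ft_force: [-1.2, -1.0, 5.5]
opening: 0.249
grip_force: 29.9
```

Call:
{"op": "arm_command", "data": {
  "motion": [
    {"x":0,"y":0.3,"z":0,"yaw":0,"claw":1},
    {"x":0,"y":0,"z":0,"yaw":0,"claw":1}
  ]
}}

```text
time_s: 4.43
eef_pos: [0.4853, 0.2154, 0.0896]
orientation: [-0.204, 3.135, 0.001]
ft_force: [-1.3, -1.4, 4.4]
opening: 0.251
grip_force: 29.9
```

Call:
{"op": "arm_command", "data": {
  "motion": [
    {"x":0,"y":0.3,"z":0,"yaw":0,"claw":1},
    {"x":0,"y":0,"z":0,"yaw":0,"claw":1}
  ]
}}

```text
time_s: 4.6
eef_pos: [0.4849, 0.2184, 0.0897]
orientation: [-0.204, 3.135, 0.001]
ft_force: [-1.3, -1.0, 5.6]
opening: 0.249
grip_force: 29.9
```

Run:
```python
from h import *
c=env.camera("top"); np.savez("top1.npz",**c)
cv2.imwrite("pics/top1.png",cv2.resize(c["color"][170:280,140:310],None,fx=4,fy=4,interpolation=cv2.INTER_CUBIC))
s=env.get_state();print(s["eef_pos"],s["ft_force"])
```

```text
[0.48492113 0.21838777 0.08963796] [-1.09968334 -1.3713727   5.63772069]
```

View pics/top1.png

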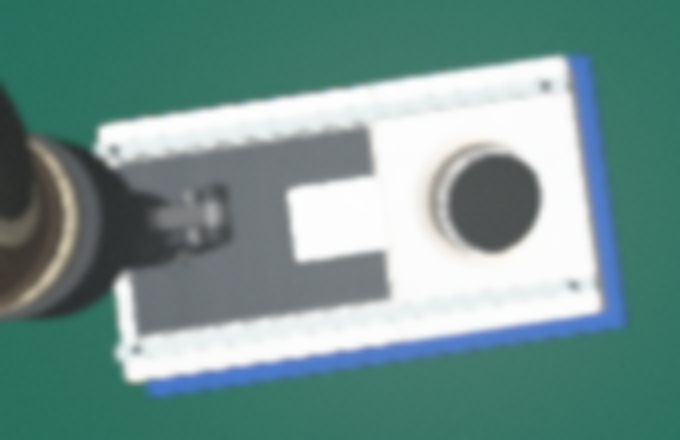

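The crop shows the gate slid left, with its fork clear of the well and the gripper on the knob at about (205,215). The well's dark floor is fully visible at about (493,200), with its lit wall on the left.

Run:
```python
from h import *
c=dict(np.load("top1.npz"))
g=cv2.cvtColor(c["color"],cv2.COLOR_BGR2GRAY)[200:240,244:284]
v,u=np.nonzero(g<140); print(len(u),g.min(),g.max())
uv=np.c_[u+244,v+200]
hi,lo=ray(c,uv,.017),ray(c,uv,.059)
y=(hi[:,1].max()+lo[:,1].min())/2; x=(hi[:,0].max()+lo[:,0].min())/2
print("well",x,y,"diam",hi[:,1].max()-lo[:,1].min(),hi[:,0].max()-lo[:,0].min())
yh=np.array([-.129,.9915]); k=env.get_state()["eef_pos"][:2]
d=k-[x,y]; print("along",d@yh,"across",d@[.9915,.129])
```

```text
431 79 253
well 0.50382789848753 0.05644237734162925 diam 0.052132569653765407 0.05127213408338721
along 0.16300782631016278 across 0.0021448906557565697
```

Call:
{"op": "arm_command", "data": {
  "motion": [
    {"x":0,"y":0.3,"z":0,"yaw":0,"claw":1},
    {"x":0,"y":0,"z":0,"yaw":0,"claw":1}
  ]
}}

```text
time_s: 4.82
eef_pos: [0.4845, 0.2214, 0.0896]
orientation: [-0.204, 3.135, 0.001]
ft_force: [-2.1, -1.0, 4.8]
opening: 0.244
grip_force: 29.9
```

Call:
{"op": "arm_command", "data": {
  "motion": [
    {"x":0,"y":0.3,"z":0,"yaw":0,"claw":1},
    {"x":0,"y":0,"z":0,"yaw":0,"claw":1}
  ]
}}

```text
time_s: 4.98
eef_pos: [0.4844, 0.2218, 0.0896]
orientation: [-0.207, 3.135, -0.007]
ft_force: [-0.2, -10.1, 7.5]
opening: 0.244
grip_force: 30.4
```

Call:
{"op": "arm_command", "data": {
  "motion": [
    {"x":0,"y":0.3,"z":0,"yaw":0,"claw":1},
    {"x":0,"y":0,"z":0,"yaw":0,"claw":1}
  ]
}}

```text
time_s: 5.15
eef_pos: [0.4844, 0.2219, 0.0895]
orientation: [0.21, -3.134, 0.015]
ft_force: [1.7, -18.2, 7.8]
opening: 0.247
grip_force: 31.5
```

Run:
```python
from h import *
for n in("top","scene"):
    c=env.camera(n); np.savez(n+"2.npz",**c)
a=cv2.resize(c["color"][170:270,340:510],None,fx=4,fy=4,interpolation=cv2.INTER_CUBIC); cv2.imwrite("pics/sc2.png",a)
s=env.get_state();print(s["eef_pos"],s["ft_force"],s["wrist_torque"])
```

```text
[0.48439669 0.22185784 0.08952194] [  1.39065751 -18.58567267   8.52506612] [-2.49296571 -0.25294204 -0.02135276]
```

View pics/sc2.png

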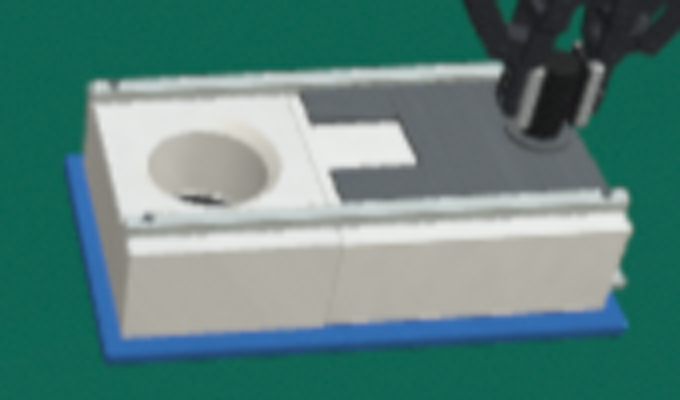

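The scene crop shows the gate open against its stop, the well clear at (210,170), and the gripper on the knob at (560,100). The force rise of 18 N confirms the stop, so the well is about 165 mm back along the track, at roughly (0.5055, 0.058).

Call:
{"op": "arm_command", "data": {
  "motion": [
    {"x":0,"y":-0.6,"z":0,"yaw":0,"claw":1},
    {"x":0,"y":0,"z":0,"yaw":0,"claw":0.3},
    {"x":0,"y":0,"z":0,"yaw":0,"claw":0},
    {"x":0,"y":0,"z":0,"yaw":0,"claw":0},
    {"x":0,"y":0,"z":0,"yaw":0,"claw":0}
  ]
}}

```text
time_s: 5.67
eef_pos: [0.4842, 0.2207, 0.0888]
orientation: [0.204, -3.134, -0.0]
ft_force: [0.2, -0.3, 0.2]
opening: 0.801
grip_force: 0.0
```

Call:
{"op": "arm_command", "data": {
  "motion": [
    {"x":0,"y":0,"z":-2,"yaw":0,"claw":0},
    {"x":0,"y":0,"z":-3,"yaw":0,"claw":0},
    {"x":0,"y":0,"z":-3,"yaw":0,"claw":0},
    {"x":0,"y":0,"z":-3,"yaw":0,"claw":0},
    {"x":0,"y":0,"z":0,"yaw":0,"claw":0}
  ]
}}

```text
time_s: 6.08
eef_pos: [0.489, 0.2223, 0.206]
orientation: [-0.203, 3.123, 0.006]
ft_force: [0.3, 0.8, 0.2]
opening: 0.998
grip_force: 0.0
```

```bash
python3 -c "
from h import *
print(go([.574,-.151,.079],97.4),env.get_state()['eef_pos'])"
```

```text
{'shift': array([ -3.44, -38.15,  12.63]), 'head': np.float64(97.43), 'tilt': array([ 0.012,  0.005, -1.   ]), 'yaw': np.float64(0.03)} [0.48900064 0.22225705 0.20596825]
```

Call:
{"op": "arm_command", "data": {
  "motion": [
    {"x":-0.3,"y":-3,"z":0,"yaw":0,"claw":0},
    {"x":-0.3,"y":-3,"z":0,"yaw":0,"claw":0},
    {"x":-0.3,"y":-3,"z":0,"yaw":0,"claw":0},
    {"x":-0.3,"y":-3,"z":0,"yaw":0,"claw":0},
    {"x":-0.3,"y":-3,"z":0,"yaw":0,"claw":0}
  ]
}}

```text
time_s: 6.5
eef_pos: [0.5187, 0.0725, 0.1988]
orientation: [0.204, -3.135, -0.0]
ft_force: [0.1, -0.1, 0.4]
opening: 0.999
grip_force: 0.0
```

Call:
{"op": "arm_command", "data": {
  "motion": [
    {"x":-0.3,"y":-3,"z":0,"yaw":0,"claw":0},
    {"x":-0.3,"y":-3,"z":0,"yaw":0,"claw":0},
    {"x":-0.3,"y":-3,"z":0,"yaw":0,"claw":0},
    {"x":-0.3,"y":-3,"z":0,"yaw":0,"claw":0},
    {"x":-0.3,"y":-3,"z":0,"yaw":0,"claw":0}
  ]
}}

```text
time_s: 6.92
eef_pos: [0.5531, -0.0745, 0.1987]
orientation: [0.203, -3.135, -0.001]
ft_force: [0.8, 0.4, -0.1]
opening: 0.999
grip_force: 0.0
```

Call:
{"op": "arm_command", "data": {
  "motion": [
    {"x":-0.3,"y":-3,"z":0,"yaw":0,"claw":0},
    {"x":0,"y":-3,"z":0,"yaw":0,"claw":0},
    {"x":0,"y":-1.5,"z":0,"yaw":0,"claw":0},
    {"x":0,"y":0,"z":0,"yaw":0,"claw":0},
    {"x":0,"y":0,"z":0,"yaw":0,"claw":0}
  ]
}}

```text
time_s: 7.33
eef_pos: [0.5653, -0.1474, 0.1986]
orientation: [0.2, -3.134, -0.002]
ft_force: [-0.8, -0.1, 0.1]
opening: 1.003
grip_force: 0.0
```

```bash
python3 -c "
from h import *
print(go([.574,-.151,.079],97.4),env.get_state()['eef_pos'])"
```

```text
{'shift': array([-0.82, -0.49, 11.96]), 'head': np.float64(97.3), 'tilt': array([-0.001,  0.001, -1.   ]), 'yaw': np.float64(-0.1)} [ 0.56533863 -0.1473829   0.19858078]
```

Call:
{"op": "arm_command", "data": {
  "motion": [
    {"x":-0.8,"y":-0.5,"z":0,"yaw":0,"claw":0},
    {"x":0,"y":0,"z":3,"yaw":0,"claw":0},
    {"x":0,"y":0,"z":3,"yaw":0,"claw":0},
    {"x":0,"y":0,"z":3,"yaw":0,"claw":0},
    {"x":0,"y":0,"z":2,"yaw":0,"claw":0}
  ]
}}

```text
time_s: 7.75
eef_pos: [0.5731, -0.1492, 0.0865]
orientation: [0.205, -3.132, -0.003]
ft_force: [0.1, -0.0, -0.5]
opening: 1.002
grip_force: 0.0
```

Call:
{"op": "arm_command", "data": {
  "motion": [
    {"x":0,"y":0,"z":1,"yaw":0,"claw":0},
    {"x":0,"y":0,"z":0,"yaw":0,"claw":0},
    {"x":0,"y":0,"z":0,"yaw":0,"claw":0}
  ]
}}

```text
time_s: 8.0
eef_pos: [0.5747, -0.1507, 0.0794]
orientation: [0.204, -3.135, -0.0]
ft_force: [-0.8, 0.6, 0.1]
opening: 1.003
grip_force: 0.0
```

Run:
```python
from h import *
print(go([.574,-.151,.079],97.4),env.get_state()['eef_pos'])
c=env.camera("scene")
cv2.imwrite("pics/sc3.png",cv2.resize(c["color"][150:310,180:340],None,fx=3.5,fy=3.5,interpolation=cv2.INTER_CUBIC))
```

```text
{'shift': array([ 0.07, -0.02,  0.04]), 'head': np.float64(97.46), 'tilt': array([-0.,  0., -1.]), 'yaw': np.float64(0.06)} [ 0.57470109 -0.15072265  0.07936824]
```

View pics/sc3.png

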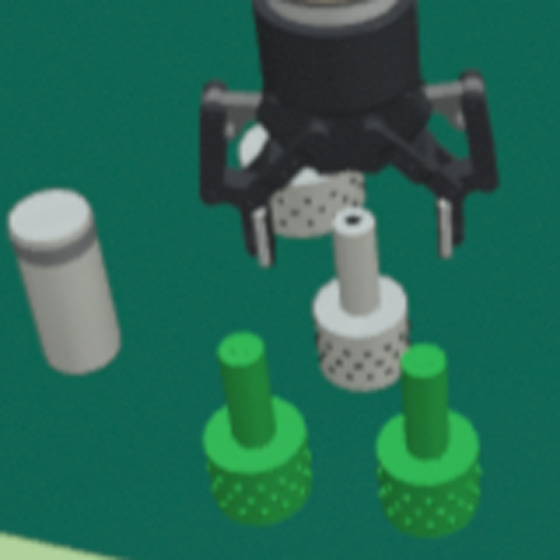

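The crop shows the cartridge stem at (355,220) standing centred between the open pads at (260,235) and (447,230), with the other cans clear. I'll close the gripper.

Call:
{"op": "arm_command", "data": {
  "motion": [
    {"x":0,"y":0,"z":0,"yaw":0,"claw":0.5},
    {"x":0,"y":0,"z":0,"yaw":0,"claw":1},
    {"x":0,"y":0,"z":0,"yaw":0,"claw":1},
    {"x":0,"y":0,"z":0,"yaw":0,"claw":1},
    {"x":0,"y":0,"z":0,"yaw":0,"claw":1}
  ],
  "newtons": 40
}}

```text
time_s: 8.47
eef_pos: [0.5745, -0.1518, 0.0799]
orientation: [-0.202, 3.134, -0.001]
ft_force: [-0.9, 0.2, -0.8]
opening: 0.296
grip_force: 0.0
```

Call:
{"op": "arm_command", "data": {
  "motion": [
    {"x":0,"y":0,"z":0,"yaw":0,"claw":1},
    {"x":0,"y":0,"z":0,"yaw":0,"claw":1},
    {"x":0,"y":0,"z":-1,"yaw":0,"claw":1},
    {"x":0,"y":0,"z":-1,"yaw":0,"claw":1},
    {"x":0,"y":0,"z":-2,"yaw":0,"claw":1}
  ]
}}

```text
time_s: 8.88
eef_pos: [0.5714, -0.1507, 0.117]
orientation: [0.202, -3.129, -0.004]
ft_force: [-1.2, 0.5, -4.3]
opening: 0.241
grip_force: 39.4
```

Call:
{"op": "arm_command", "data": {
  "motion": [
    {"x":0,"y":0,"z":-2,"yaw":0,"claw":1},
    {"x":0,"y":0,"z":-2,"yaw":0,"claw":1},
    {"x":0,"y":0,"z":-2,"yaw":0,"claw":1},
    {"x":0,"y":0,"z":-1,"yaw":0,"claw":1},
    {"x":0,"y":0,"z":0,"yaw":0,"claw":1}
  ]
}}

```text
time_s: 9.3
eef_pos: [0.5762, -0.1523, 0.1926]
orientation: [-0.202, 3.129, -0.004]
ft_force: [1.2, -0.4, -3.7]
opening: 0.243
grip_force: 39.6
```

```bash
python3 -c "
from h import *
print(go([.5055,.058,.180],97.4),env.get_state()['eef_pos'])"
```

```text
{'shift': array([ 4.31, 21.77,  1.18]), 'head': np.float64(97.39), 'tilt': array([ 0.006, -0.002, -1.   ]), 'yaw': np.float64(-0.01)} [ 0.5761916  -0.15229163  0.19263972]
```

Call:
{"op": "arm_command", "data": {
  "motion": [
    {"x":0.3,"y":1.5,"z":0,"yaw":0,"claw":1},
    {"x":0.5,"y":2.5,"z":0,"yaw":0,"claw":1},
    {"x":0.5,"y":2.5,"z":0,"yaw":0,"claw":1},
    {"x":0.5,"y":2.5,"z":0,"yaw":0,"claw":1},
    {"x":0.5,"y":2.5,"z":0,"yaw":0,"claw":1}
  ]
}}

```text
time_s: 9.72
eef_pos: [0.5341, -0.0388, 0.1871]
orientation: [0.201, -3.131, -0.002]
ft_force: [0.0, 0.0, -4.3]
opening: 0.243
grip_force: 39.7
```

Call:
{"op": "arm_command", "data": {
  "motion": [
    {"x":0.5,"y":2.5,"z":0,"yaw":0,"claw":1},
    {"x":0.5,"y":2.5,"z":0,"yaw":0,"claw":1},
    {"x":0.5,"y":2.5,"z":0,"yaw":0,"claw":1},
    {"x":0.3,"y":1.5,"z":0,"yaw":0,"claw":1},
    {"x":0.2,"y":1,"z":0,"yaw":0,"claw":1}
  ]
}}

```text
time_s: 10.13
eef_pos: [0.5011, 0.0582, 0.1872]
orientation: [0.205, -3.13, -0.001]
ft_force: [-0.1, -0.2, -3.9]
opening: 0.246
grip_force: 39.8
```

Call:
{"op": "arm_command", "data": {
  "motion": [
    {"x":0,"y":0,"z":1,"yaw":0,"claw":1},
    {"x":0,"y":0,"z":0,"yaw":0,"claw":1},
    {"x":0,"y":0,"z":0,"yaw":0,"claw":1}
  ]
}}

```text
time_s: 10.38
eef_pos: [0.5028, 0.0555, 0.1777]
orientation: [0.202, -3.132, 0.001]
ft_force: [0.5, 1.7, -3.5]
opening: 0.242
grip_force: 39.7
```

Run:
```python
from h import *
print(go([.5055,.058,.180],97.4),env.get_state()['eef_pos'])
c=env.camera("scene"); np.savez("sc4.npz",**c)
cv2.imwrite("pics/sc4.png",cv2.resize(c["color"][120:270,340:510],None,fx=4,fy=4,interpolation=cv2.INTER_CUBIC))
```

```text
{'shift': array([-0.3 ,  0.22, -0.23]), 'head': np.float64(97.38), 'tilt': array([-0.003, -0.001, -1.   ]), 'yaw': np.float64(-0.02)} [0.50281925 0.05547516 0.17766662]
```

View pics/sc4.png

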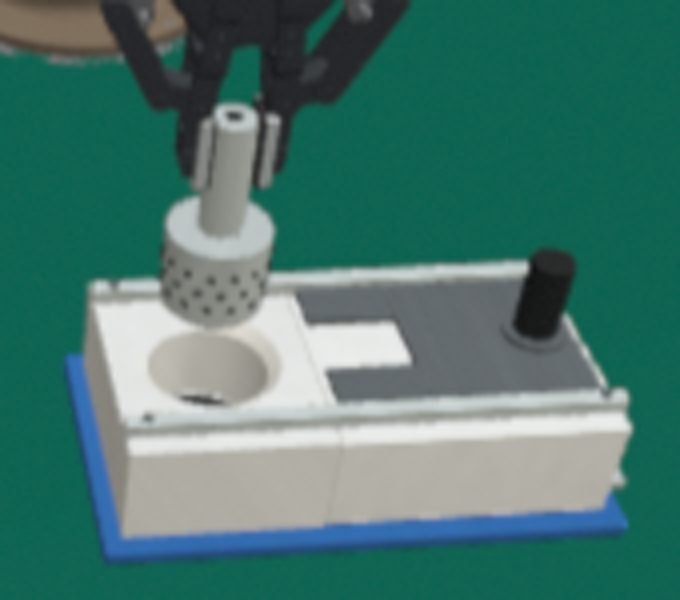

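The crop shows the cartridge upright in the gripper above the well (well at (212,370)), with the gate open and the knob at (545,295). I'll correct by 3 mm in x and 2 mm in y and lower it while watching the force.

Call:
{"op": "arm_command", "data": {
  "motion": [
    {"x":-0.3,"y":0.2,"z":0,"yaw":0,"claw":1},
    {"x":0,"y":0,"z":1,"yaw":0,"claw":1},
    {"x":0,"y":0,"z":1,"yaw":0,"claw":1},
    {"x":0,"y":0,"z":0.5,"yaw":0,"claw":1},
    {"x":0,"y":0,"z":0,"yaw":0,"claw":1}
  ]
}}

```text
time_s: 10.85
eef_pos: [0.5047, 0.0581, 0.1518]
orientation: [0.201, -3.13, -0.0]
ft_force: [-1.5, 0.7, -4.2]
opening: 0.242
grip_force: 39.8
```

Run:
```python
from h import *
print(go([.5055,.058,.097],97.4),env.get_state()['eef_pos'])
c=dict(np.load("sc4.npz")); e=ray(c,[[377,211],[410.5,211]],.065); print("rim chord",e.round(4),e.mean(0).round(4))
```

```text
{'shift': array([-0.11, -0.03,  5.48]), 'head': np.float64(97.37), 'tilt': array([-0.005, -0.   , -1.   ]), 'yaw': np.float64(-0.03)} [0.50467924 0.05814915 0.15183976]
rim chord [[0.5139 0.0286 0.065 ]
 [0.5104 0.0944 0.065 ]] [0.5122 0.0615 0.065 ]
```

Call:
{"op": "arm_command", "data": {
  "motion": [
    {"x":0,"y":0.1,"z":0.5,"yaw":0,"claw":1},
    {"x":0,"y":0,"z":0.5,"yaw":0,"claw":1},
    {"x":0,"y":0,"z":0.5,"yaw":0,"claw":1},
    {"x":0,"y":0,"z":0,"yaw":0,"claw":1}
  ]
}}

```text
time_s: 11.18
eef_pos: [0.5056, 0.0595, 0.1381]
orientation: [0.202, -3.133, -0.0]
ft_force: [-0.6, 0.2, -4.7]
opening: 0.242
grip_force: 39.8
```

Call:
{"op": "arm_command", "data": {
  "motion": [
    {"x":0,"y":0,"z":0.5,"yaw":0,"claw":1},
    {"x":0,"y":0,"z":0.5,"yaw":0,"claw":1},
    {"x":0,"y":0,"z":0,"yaw":0,"claw":1}
  ]
}}

```text
time_s: 11.43
eef_pos: [0.5057, 0.0594, 0.1282]
orientation: [0.202, -3.133, -0.0]
ft_force: [-0.6, 1.2, -4.1]
opening: 0.243
grip_force: 39.8
```

Call:
{"op": "arm_command", "data": {
  "motion": [
    {"x":0,"y":0,"z":0.7,"yaw":0,"claw":1},
    {"x":0,"y":0,"z":0.7,"yaw":0,"claw":1},
    {"x":0,"y":0,"z":0.7,"yaw":0,"claw":1},
    {"x":0,"y":0,"z":0,"yaw":0,"claw":1}
  ]
}}

```text
time_s: 11.77
eef_pos: [0.5049, 0.0594, 0.1063]
orientation: [0.202, -3.131, -0.0]
ft_force: [-0.0, -0.2, -4.1]
opening: 0.246
grip_force: 39.8
```

Call:
{"op": "arm_command", "data": {
  "motion": [
    {"x":0,"y":0,"z":0.3,"yaw":0,"claw":1},
    {"x":0,"y":0,"z":0.3,"yaw":0,"claw":1},
    {"x":0,"y":0,"z":0.2,"yaw":0,"claw":1},
    {"x":0,"y":0,"z":0,"yaw":0,"claw":1}
  ]
}}

```text
time_s: 12.1
eef_pos: [0.5062, 0.0594, 0.0999]
orientation: [0.202, -3.134, -0.0]
ft_force: [-0.5, -0.4, -3.2]
opening: 0.246
grip_force: 39.8
```

Call:
{"op": "arm_command", "data": {
  "motion": [
    {"x":0,"y":0,"z":0.2,"yaw":0,"claw":1},
    {"x":0,"y":0,"z":0,"yaw":0,"claw":1}
  ]
}}

```text
time_s: 12.27
eef_pos: [0.5065, 0.0595, 0.0982]
orientation: [0.202, -3.135, 0.0]
ft_force: [-1.4, -0.2, -3.3]
opening: 0.242
grip_force: 39.8
```

Call:
{"op": "arm_command", "data": {
  "motion": [
    {"x":0,"y":0,"z":0.2,"yaw":0,"claw":1},
    {"x":0,"y":0,"z":0,"yaw":0,"claw":1}
  ]
}}

```text
time_s: 12.43
eef_pos: [0.5073, 0.0596, 0.0969]
orientation: [-0.202, 3.134, 0.0]
ft_force: [-0.6, 0.2, -0.6]
opening: 0.246
grip_force: 40.0
```

The force now reads the cartridge's weight taken by the floor, so I'll release and rise.

Call:
{"op": "arm_command", "data": {
  "motion": [
    {"x":0,"y":0,"z":0.1,"yaw":0,"claw":1},
    {"x":0,"y":0,"z":0,"yaw":0,"claw":0.6},
    {"x":0,"y":0,"z":0,"yaw":0,"claw":0.3},
    {"x":0,"y":0,"z":0,"yaw":0,"claw":0},
    {"x":0,"y":0,"z":0,"yaw":0,"claw":0}
  ]
}}

```text
time_s: 12.85
eef_pos: [0.5067, 0.0594, 0.0954]
orientation: [-0.202, 3.135, -0.0]
ft_force: [-0.4, 0.2, -0.4]
opening: 0.802
grip_force: 0.0
```

Call:
{"op": "arm_command", "data": {
  "motion": [
    {"x":0,"y":0,"z":0,"yaw":0,"claw":0},
    {"x":0,"y":0,"z":0,"yaw":0,"claw":0},
    {"x":0,"y":0,"z":-2,"yaw":0,"claw":0},
    {"x":0,"y":0,"z":-3,"yaw":0,"claw":0},
    {"x":0,"y":0,"z":-3,"yaw":0,"claw":0}
  ]
}}

```text
time_s: 13.27
eef_pos: [0.5051, 0.0594, 0.1749]
orientation: [0.202, -3.131, -0.0]
ft_force: [0.1, -0.7, -0.4]
opening: 1.0
grip_force: 0.0
```

Call:
{"op": "arm_command", "data": {
  "motion": [
    {"x":0,"y":3,"z":-2,"yaw":0,"claw":0},
    {"x":0,"y":3,"z":0,"yaw":0,"claw":0},
    {"x":0,"y":3,"z":0,"yaw":0,"claw":0},
    {"x":0,"y":3,"z":0,"yaw":0,"claw":0},
    {"x":0,"y":3,"z":0,"yaw":0,"claw":0}
  ]
}}

```text
time_s: 13.68
eef_pos: [0.4869, 0.2095, 0.1956]
orientation: [-0.202, 3.134, 0.0]
ft_force: [0.4, 0.1, 0.8]
opening: 1.002
grip_force: 0.0
```

Run:
```python
from h import *
print(go([.4844,.2215,.089],97.4),env.get_state()['eef_pos'])
c=env.camera("scene")
cv2.imwrite("pics/sc5.png",cv2.resize(c["color"][120:270,340:510],None,fx=4,fy=4,interpolation=cv2.INTER_CUBIC))
q=blob(c,(360,170,420,240),.1,.135); print(q.mean(0),q[:,2].max())
```

```text
{'shift': array([ 0.11,  1.23, 10.66]), 'head': np.float64(97.36), 'tilt': array([ 0.001,  0.   , -1.   ]), 'yaw': np.float64(-0.04)} [0.48694739 0.20945412 0.19558565]
[0.51271827 0.05908857 0.1142388 ] 0.12310946673779144
```

View pics/sc5.png

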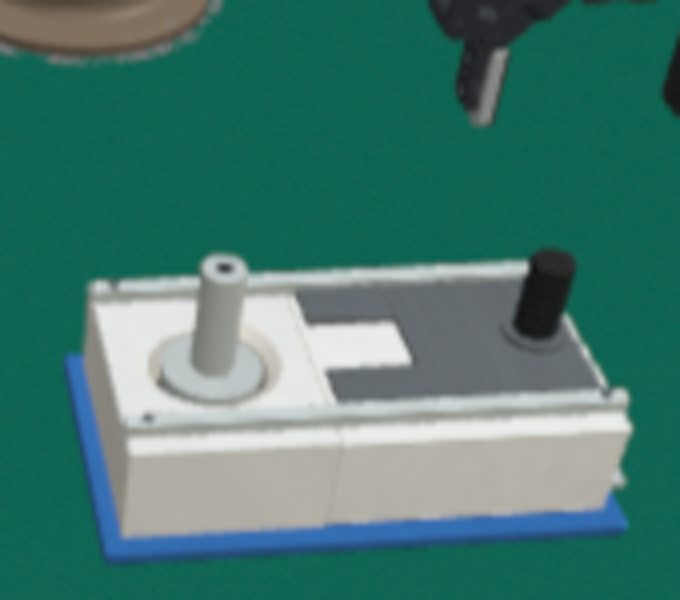

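The crop shows the cartridge seated upright in the well, with its body top below the block and its stem at (222,265), 122–123 mm high. The gate is still open with the knob at (548,295). I'll close the gate now.

Call:
{"op": "arm_command", "data": {
  "motion": [
    {"x":0.1,"y":1.2,"z":0,"yaw":0,"claw":0},
    {"x":0,"y":0,"z":3,"yaw":0,"claw":0},
    {"x":0,"y":0,"z":3,"yaw":0,"claw":0},
    {"x":0,"y":0,"z":3,"yaw":0,"claw":0},
    {"x":0,"y":0,"z":1.6,"yaw":0,"claw":0}
  ]
}}

```text
time_s: 14.15
eef_pos: [0.4823, 0.2188, 0.0859]
orientation: [0.202, -3.13, 0.003]
ft_force: [-1.1, 0.0, 0.4]
opening: 0.998
grip_force: 0.0
```

Call:
{"op": "arm_command", "data": {
  "motion": [
    {"x":0,"y":0,"z":0,"yaw":0,"claw":0},
    {"x":0,"y":0,"z":0,"yaw":0,"claw":0.5},
    {"x":0,"y":0,"z":0,"yaw":0,"claw":1},
    {"x":0,"y":0,"z":0,"yaw":0,"claw":1},
    {"x":0,"y":0,"z":0,"yaw":0,"claw":1}
  ],
  "newtons": 30
}}

```text
time_s: 14.57
eef_pos: [0.4862, 0.2204, 0.0911]
orientation: [-0.202, 3.132, 0.002]
ft_force: [-0.1, 0.4, 0.1]
opening: 0.457
grip_force: 0.0
```

Call:
{"op": "arm_command", "data": {
  "motion": [
    {"x":0,"y":0,"z":0,"yaw":0,"claw":1},
    {"x":0,"y":0,"z":0,"yaw":0,"claw":1},
    {"x":0,"y":0,"z":0,"yaw":0,"claw":1}
  ]
}}

```text
time_s: 14.82
eef_pos: [0.4857, 0.2203, 0.0907]
orientation: [-0.202, 3.133, 0.001]
ft_force: [-0.2, 0.2, 5.1]
opening: 0.251
grip_force: 29.6
```

Call:
{"op": "arm_command", "data": {
  "motion": [
    {"x":0,"y":-1,"z":0,"yaw":0,"claw":1},
    {"x":0,"y":-1,"z":0,"yaw":0,"claw":1},
    {"x":0,"y":-1,"z":0,"yaw":0,"claw":1},
    {"x":0,"y":-1,"z":0,"yaw":0,"claw":1},
    {"x":0,"y":-1,"z":0,"yaw":0,"claw":1}
  ]
}}

```text
time_s: 15.23
eef_pos: [0.4922, 0.1709, 0.0907]
orientation: [-0.202, 3.133, 0.003]
ft_force: [-1.8, 3.2, 6.7]
opening: 0.247
grip_force: 29.9
```

Call:
{"op": "arm_command", "data": {
  "motion": [
    {"x":0,"y":-1,"z":0,"yaw":0,"claw":1},
    {"x":0,"y":-1,"z":0,"yaw":0,"claw":1},
    {"x":0,"y":-0.5,"z":0,"yaw":0,"claw":1},
    {"x":0,"y":0,"z":0,"yaw":0,"claw":1}
  ]
}}

```text
time_s: 15.57
eef_pos: [0.4956, 0.1447, 0.0907]
orientation: [-0.201, 3.133, -0.0]
ft_force: [-1.0, -2.0, 7.4]
opening: 0.249
grip_force: 29.9
```

Call:
{"op": "arm_command", "data": {
  "motion": [
    {"x":0,"y":-0.4,"z":0,"yaw":0,"claw":1},
    {"x":0,"y":0,"z":0,"yaw":0,"claw":1}
  ]
}}

```text
time_s: 15.73
eef_pos: [0.4959, 0.1425, 0.0907]
orientation: [-0.2, 3.133, 0.004]
ft_force: [-1.1, 3.3, 6.4]
opening: 0.246
grip_force: 30.1
```

Call:
{"op": "arm_command", "data": {
  "motion": [
    {"x":0,"y":-0.3,"z":0,"yaw":0,"claw":1},
    {"x":0,"y":0,"z":0,"yaw":0,"claw":1}
  ]
}}

```text
time_s: 15.9
eef_pos: [0.4959, 0.1423, 0.0907]
orientation: [-0.197, 3.133, 0.012]
ft_force: [-3.3, 14.2, 6.0]
opening: 0.25
grip_force: 30.7
```

The gate has travelled 80 mm and hit its home stop. I'll relax the arm, release and withdraw.

Call:
{"op": "arm_command", "data": {
  "motion": [
    {"x":0,"y":0.4,"z":0,"yaw":0,"claw":1},
    {"x":0,"y":0,"z":0,"yaw":0,"claw":0.5},
    {"x":0,"y":0,"z":0,"yaw":0,"claw":0.3},
    {"x":0,"y":0,"z":0,"yaw":0,"claw":0.3},
    {"x":0,"y":0,"z":0,"yaw":0,"claw":0.3}
  ]
}}

```text
time_s: 16.32
eef_pos: [0.4943, 0.1422, 0.0888]
orientation: [0.202, -3.134, 0.0]
ft_force: [-0.3, 0.5, 1.1]
opening: 0.702
grip_force: 0.0
```

Call:
{"op": "arm_command", "data": {
  "motion": [
    {"x":0,"y":0,"z":-2,"yaw":0,"claw":0.3},
    {"x":0,"y":0,"z":-3,"yaw":0,"claw":0.3},
    {"x":0,"y":0,"z":-3,"yaw":0,"claw":0.3},
    {"x":0,"y":0,"z":-3,"yaw":0,"claw":0.3},
    {"x":0,"y":0,"z":0,"yaw":0,"claw":0.3}
  ]
}}

```text
time_s: 16.73
eef_pos: [0.4992, 0.1432, 0.2057]
orientation: [-0.201, 3.123, 0.002]
ft_force: [1.4, 0.5, 0.4]
opening: 0.699
grip_force: 0.0
```

Run:
```python
from h import *
s=env.get_state();print(s["eef_pos"],s["ft_force"])
c=env.camera("scene")
cv2.imwrite("pics/sc6.png",cv2.resize(c["color"][120:270,340:510],None,fx=4,fy=4,interpolation=cv2.INTER_CUBIC))
```

```text
[0.49922959 0.1432395  0.20565381] [1.36319128 0.48005893 0.380086  ]
```

View pics/sc6.png

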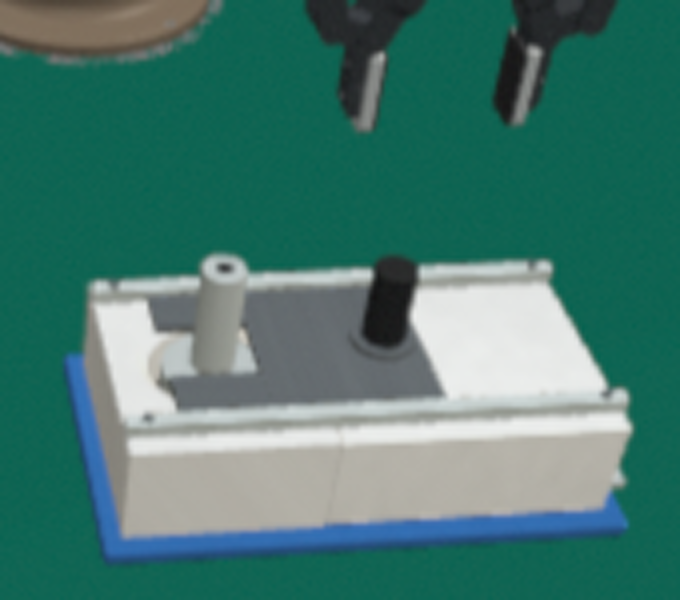

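The crop shows the gate home with its fork straddling the upright stem at (220,310), the knob at (390,300), and the gripper clear above it.

```bash
python3 -c "
from plant import env
print(env.finish_job())"
```

```text
the job is handed in; nothing more can be done
None
```

I loaded the cartridge upright on the well's floor and slid the gate back to its home stop with the fork around the stem, then handed the job in at about 17 s; the hand-in call gave no verdict.

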